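# Dock the glue bottle and tin and close the sliding keeper

## Robot

A 7-joint arm with a two-finger parallel gripper is mounted at the origin on the work surface. World frame = base frame: x ahead of the robot, y to its left, z up, the work surface at z = 0. Lengths are in m, angles in rad, forces in N, time in s.
With the tool pointing down it reaches from about 0.4 to 0.875 m from the base axis. Payload 6.5 kg.
Tool frame: the origin (TCP) lies midway between the tips of the shut fingers; the grasp point (between the pads) lies 19 mm behind it; z points along the fingers, x is the direction in which the jaws open and shut, and the axes are right-handed (so a half turn about z gives the same grasp; the last joint's range is limited). The gripper opens to 85 mm and grips with 20 to 120 N. Pads are 22 mm wide; open, the fingers measure 114 mm over their backs; the gripper's body (76 mm by 85 mm) begins 54 mm behind the grasp point. The pads swing forward as they close: fully open they stand 13 mm farther back than shut.
Start: joints at [1.188, 0.536, -0.004, 1.538, 0.003, 1.067, -0.071], TCP at [0.202, -0.618, 0.231] pointing down, gripper open.
Joint ranges: [-2.7, 2.7], [-0.37, 2.16], [-1.27, 1.26], [0.24, 2.4], [-1.31, 4.45], [0.19, 1.91], [-2.76, 2.76]. Speed limits (rad/s): [2.39, 2.39, 3.14, 3.14, 3.14, 3.14, 3.14].

## Interface

Orientations are given as a 3x3 rotation matrix whose columns are the frame's x, y, z axes.
In Python, from rig import status, read_camera, get_calibration, job gives the robot as it stands.
- The arm moves only by the tool carry_out, never from a script. Its argument "targets" is a list of rows, each a list of 7 numbers: the shift along the tool's x, y, z in cm, then the turn, a rotation vector about the tool's x, y, z in degrees, then the opening in per cent of the stroke, from 0 (shut) to 100 (fully open). In form: [[x, y, z, rx, ry, rz, grip], ...]. A call has 1 to 12 rows; each row is the pose to reach, as a shift and turn from the pose commanded when the call began, along the tool's axes at that moment; what a row does not reach only later rows make up. A row lasts 1/12 s, in which the tool goes at most 41.7 mm and 7.16 degrees, less where a joint would pass 70% of its speed; a pose out of reach is approached as far as the arm can. A call with a gripper value outside its range is refused whole. The fingers move at their own pace and stop on an object; the grip force is fixed at half the most. Time passes only in rows, so rows that repeat a pose let the fingers close. It gives the time, the measured TCP pose, the force and the opening at its end, in the units of the state.
- status.read_state(): the state, without advancing time (a new reading comes with each control period).
- read_camera(name): name is "scene" or "top"; returns the picture (400x640x3 uint8, red, green, blue); there is no depth.
- get_calibration(name): a dict with "fx", "fy", "cx", "cy" (pixels), "world_from_camera" (4x4, takes a point from camera to world coordinates). Camera axes: x right, y down, z forward; pixel columns grow to the right and rows downward; lengths in m; the calibration is good to about 2 mm. A picture is of the moment at which its call begins. get_calibration takes no time and is no camera call.
- job.hand_in(): hands the job in, once; it reports no verdict.
The state is a dict: "time": time; "qpos": joint angles; "qvel": joint speeds; "effort": joint torques, N m; "eef_pos": TCP position; "tool_rot": TCP orientation; "force": force on the tool from outside, world axes, zero at the start; "moment": the same for the moment, N m; "width": finger opening in m.
Only numpy, scipy, OpenCV 4.12 (cv2) and the standard library are available. Lean on these libraries where they do the work, as an engineer would, in place of code of your own. Each camera call takes 0.05 s, during which the arm holds its last target. There are 200 camera calls.

## Task

Put the green glue bottle and the blue-banded tin away in the bottle dock: first slide the red-gripped keeper fully open, away from the plywood end wall; then stand the bottle and the tin upright, in either order, in the bay between the keeper and the end wall. With both let go, slide the keeper back towards the end wall until it closes up against them and holds the row snug, with practically no slack. Set the two down rather than dropping them, never tip them over, and leave the water bottle, the amber jar, the steel cup and the tape roll where they are.

Things in the scene. Friction and masses are not known exactly. Their poses are not given: they have to be found in the camera images.
- dock: Fixed grey dock, yaw varies. Plate x -95..45, y -100..110, 10 mm high; origin on the bench on the bay's centre line; y runs along bay and track to the plywood end wall (inner face y = 100, 77 wide, top at z 60), -x side faces the robot. Bay floor z 10, 67 wide (|x| < 33.5) between rails 5 thick, tops at z 22. Aluminium track along y at x = -70. All mm, own frame.
- bay (a point): Point on the bay floor at the middle of the end wall's inner face: dock frame (0, 100, 10) mm; axes as the dock's. Things in the bay stand at negative y from it.
- keeper (a joint): Position of the sliding keeper, m: 0 fully open, up to 0.12 towards the end wall (dock +y). Its orange plate (58 mm wide, 10 thick, 14 to 55 mm above the bench) crosses the bay; clear length from plate to end wall = 165 mm minus this value. Stays where left; about 2 N moves it.
- keeper_grip (a point): Top centre of the keeper's red upright grip: 16 mm (dock x) by 22 mm (dock y), 56 mm tall, top 90 mm above the bench, on a dark carriage (30 by 34 mm, top 34 mm above the bench) at dock x = -70 mm, outside the bay, level along y with the middle of the plate. Moves with the keeper.
- glue: Green plastic glue bottle with paper label and yellow cap, loose, standing. 48 mm diameter up to 68 mm height, then tapering to a 20 mm neck, 24 mm cap, 110 mm tall, about 0.18 kg. Origin at the centre of its underside, z up.
- tin: Aluminium tin with a blue band, loose, standing, 58 mm diameter up to 73 mm height, narrowing slightly to its 50 mm lid, 85 mm tall, about 0.28 kg. Origin at the centre of its underside, z up.
- water: Bystander: clear water bottle with white label and cap, 60 mm diameter, 190 mm tall, narrow neck above 145 mm. Origin at the centre of its underside.
- rivets: Bystander: amber glass jar with brass-coloured lid, 60 mm diameter, 70 mm tall. Origin at the centre of its underside.
- cup: Bystander: empty steel cup standing just behind the bay, 64 mm diameter at the rim, 90 mm tall. Origin at the centre of its underside.
- tape: Bystander: brown tape roll lying flat, 80 mm outer and 56 mm inner diameter, 24 mm high. Origin at the centre of its underside.

How it is judged:
By the outcome, as a careful person would: the job done as asked, in the order asked, and still so for the second after the job is handed in, with the robot touching nothing.
It also fails if it takes over 72 s, if anything falls off the work surface, if the arm or the gripper's body presses on something with over 40 N, if the wrist force passes 120 N, or if a joint passes its speed limit or range.

## Working session

There is one attempt and no reset: what is moved stays moved. The work goes in short steps, Python scripts to look and compute and a tool call to move; the robot and the scene stay as the last step left them, time stands still between calls to the robot, and variables do not carry over. Pictures are saved under pics/ and viewed, about 8 in all and at most 12, crops included, and the job is handed in when it is done.

Besides the shell and the picture viewer there is one more tool, called after "Request:" in YAML: its name, and indented under it one key for each argument. carry_out: Moves the arm, as the interface text tells. Its arguments: {"type":"object","properties":{"targets":{"type":"array"}},"required":["targets"]}

```bash
mkdir -p pics
python3 - <<'E'
from rig import status, read_camera, get_calibration
import cv2,numpy as np
s=status.read_state();print(s['time'],s['eef_pos'],np.round(s['tool_rot'],3),s['width'])
for n in('scene','top'):
    im=read_camera(n);cv2.imwrite(f'pics/{n}0.png',im[:,:,::-1]);c=get_calibration(n);print(n,c['fx'],c['fy'],c['cx'],c['cy'],np.round(c['world_from_camera'],4).tolist())
E
```

```text
0.0 [ 0.20225356 -0.61706587  0.23038055] [[ 0.312 -0.95  -0.001]
 [-0.95  -0.312  0.002]
 [-0.002  0.    -1.   ]] 0.08566928480382198
scene 505.4603117427542 505.4603117427542 314.3763603023282 197.96264668508258 [[0.0997, 0.8469, -0.5223, 1.2116], [0.995, -0.0808, 0.059, -0.0084], [0.0077, -0.5255, -0.8507, 1.1141], [0.0, 0.0, 0.0, 1.0]]
top 417.0802963429535 417.0802963429535 320.09857378282516 207.4200640586417 [[-0.0223, -0.9908, 0.1335, 0.455], [-0.9997, 0.0206, -0.0141, 0.0523], [0.0112, -0.1338, -0.9909, 1.069], [0.0, 0.0, 0.0, 1.0]]
```

View pics/scene0.png

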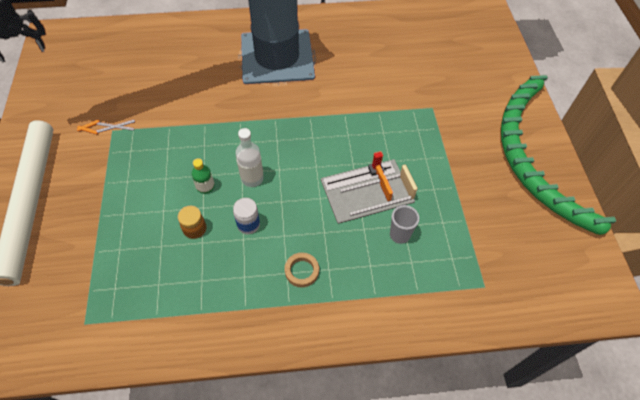

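View pics/top0.png

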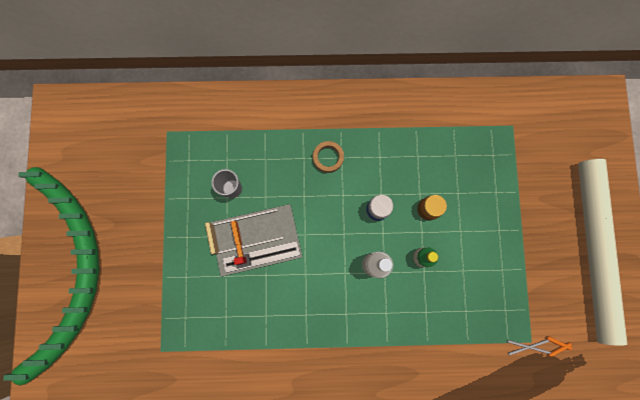

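Scene view: keeper is nearly closed. Top view: red grip ≈(240,261), end wall ≈(211,238), glue (428,257), tin (380,207), water (377,264), jar (433,206), cup (225,183). I'll enlarge and measure next.

```bash
cat > h.py <<'E'
from rig import status, read_camera, get_calibration
import cv2,numpy as np
def cast(n,u,v,z):
    c=get_calibration(n);T=c['world_from_camera']
    d=T[:3,:3]@np.array([(u-c['cx'])/c['fx'],(v-c['cy'])/c['fy'],1]);o=T[:3,3]
    return o+d*(z-o[2])/d[2]
def proj(n,p):
    c=get_calibration(n);q=np.linalg.inv(c['world_from_camera'])@np.append(p,1)
    return np.array([c['fx']*q[0]/q[2]+c['cx'],c['fy']*q[1]/q[2]+c['cy']])
def blobs(hsv,lo,hi,amin=15):
    m=cv2.inRange(hsv,lo,hi);n,l,s,c=cv2.connectedComponentsWithStats(m)
    return [(s[i,4],s[i,:4].tolist(),np.round(c[i],1).tolist()) for i in range(1,n) if s[i,4]>=amin]
E
python3 - <<'E'
from h import *
for n in('scene','top'):
    im=cv2.imread(f'pics/{n}0.png');h=cv2.cvtColor(im,cv2.COLOR_BGR2HSV)
    for k,lo,hi in[('red',(0,180,60),(6,255,255)),('red2',(174,180,60),(180,255,255)),('yel',(24,180,120),(34,255,255)),('blue',(108,110,40),(130,255,255)),('orange',(7,200,120),(18,255,255)),('dgreen',(45,190,20),(75,255,130))]:
        print(n,k,[b for b in blobs(h,lo,hi) if 90<b[2][1]<300 and 150<b[2][0]<480])
t=cv2.imread('pics/top0.png')
a=cv2.resize(t[165:285,195:310],None,fx=5,fy=5,interpolation=cv2.INTER_CUBIC)
cv2.imwrite('pics/dockz.png',a)
b=cv2.resize(t[185:285,350:460],None,fx=4,fy=4,interpolation=cv2.INTER_CUBIC)
s=cv2.imread('pics/scene0.png');c=cv2.resize(s[120:245,165:275],None,fx=3.2,fy=3.2,interpolation=cv2.INTER_CUBIC)
cv2.imwrite('pics/objz.png',np.hstack([b,c]) if b.shape[0]==c.shape[0] else b);
E
```

```text
scene red [(np.int32(90), [373, 152, 9, 16], [376.8, 158.6])]
scene red2 []
scene yel [(np.int32(44), [194, 160, 8, 9], [197.7, 163.9])]
scene blue [(np.int32(109), [236, 218, 23, 13], [248.5, 225.6])]
scene orange [(np.int32(158), [375, 164, 16, 36], [383.3, 182.9])]
scene dgreen []
top red [(np.int32(72), [234, 257, 12, 7], [239.5, 260.2])]
top red2 []
top yel [(np.int32(72), [428, 252, 10, 10], [432.4, 256.5])]
top blue [(np.int32(29), [367, 206, 14, 14], [371.4, 215.0])]
top orange [(np.int32(26), [232, 221, 5, 10], [233.8, 225.3]), (np.int32(20), [236, 242, 6, 9], [238.4, 246.8])]
top dgreen []
```

View pics/dockz.png

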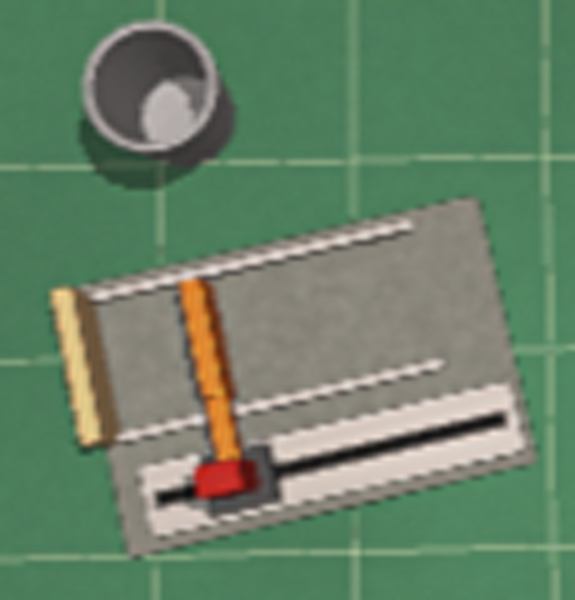

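View pics/objz.png

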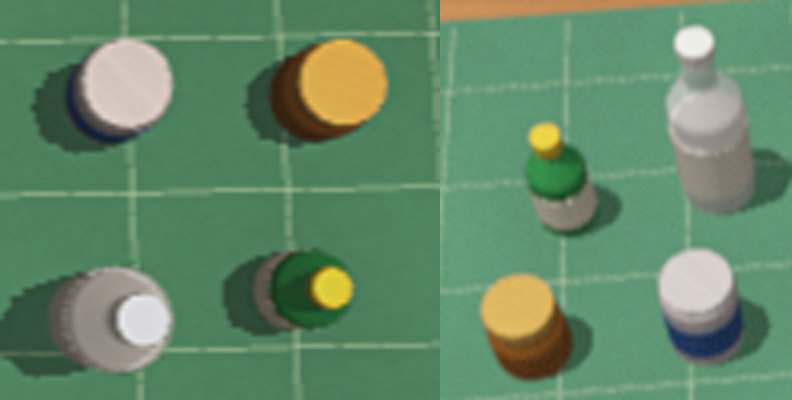

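Dock crop (5x, offset 195,165): plate corners (478,197), (536,462), (135,557); grip top ≈(226,476); the cup stands off the far rail near the wall. Objects crop (4x, offset 350,185): cap (332,288), tin lid (127,84), water cap (143,320), jar lid (343,82).

Run:
```python
from h import *
Z=lambda p:(p[0]/5+195-.4,p[1]/5+165-.4)
O=lambda p:(p[0]/4+350-.37,p[1]/4+185-.37)
S=lambda p:((p[0]-440)/3.2+165-.35,p[1]/3.2+120-.35)
img=[(478,197),(536,462),(135,557)];loc=np.array([(45,-100),(-95,-100),(-95,110)])/1e3
W=np.array([cast('top',*Z(p),.01)[:2] for p in img])
L=loc-loc.mean(0);V=W-W.mean(0);th=np.arctan2((L[:,0]*V[:,1]-L[:,1]*V[:,0]).sum(),(L*V).sum())
R=np.array([[np.cos(th),-np.sin(th)],[np.sin(th),np.cos(th)]]);t=W.mean(0)-R@loc.mean(0)
print('dock yaw',np.degrees(th),t,'res mm',(loc@R.T+t-W)*1e3)
def D(p):return np.round(R.T@(np.array(p[:2])-t)*1e3,1)
for k,n,uv,z in[('cap','top',O((332,288)),.11),('capS','scene',S((545,133)),.11),('tin','top',O((127,84)),.085),('tinS','scene',S((697,283)),.085),
 ('water','top',O((143,320)),.19),('waterS','scene',S((694,42)),.19),('jar','top',O((343,82)),.07),('jarS','scene',S((520,305)),.07),('cup','top',Z((150,87)),.09),('grip','top',Z((226,477)),.09),
 ('wallbotL','top',Z((85,445)),.06),('wallTL','top',Z((55,292)),.06),('plateNearEnd','top',Z((222,462)),.055),('plFarL','top',Z((183,281)),.055),('plFarR','top',Z((206,279)),.055),('gripS','scene',(377.5,155.5),.09)]:
    p=cast(n,*uv,z);print(k,np.round(p,4),'dock',D(p),'r',round(np.hypot(*p[:2]),3))
```

```text
dock yaw 11.945495149303277 [0.54459509 0.20171589] res mm [[ 1.19174564 -0.4419652 ]
 [-0.22709683 -1.93047592]
 [-0.96464882  2.37244113]]
cap [ 0.4651 -0.2166  0.11  ] dock [-164.3 -392.8] r 0.513
capS [ 0.4633 -0.2123  0.11  ] dock [-165.3 -388.2] r 0.51
tin [ 0.5888 -0.108   0.085 ] dock [ -20.8 -312.2] r 0.599
tinS [ 0.5923 -0.1031  0.085 ] dock [ -16.5 -308. ] r 0.601
water [ 0.4499 -0.0941  0.19  ] dock [-153.9 -269.8] r 0.46
waterS [ 0.451  -0.0899  0.19  ] dock [-152.  -265.9] r 0.46
jar [ 0.5894 -0.2417  0.07  ] dock [ -48.  -443.1] r 0.637
jarS [ 0.5897 -0.2355  0.07  ] dock [ -46.3 -437.1] r 0.635
cup [0.6527 0.2644 0.09  ] dock [118.8  39. ] r 0.704
grip [0.4675 0.2277 0.09  ] dock [-70.   41.4] r 0.52
wallbotL [0.4846 0.3006 0.06  ] dock [-38.2 109.2] r 0.57
wallTL [0.5587 0.316  0.06  ] dock [ 37.4 108.9] r 0.642
plateNearEnd [0.4752 0.2359 0.055 ] dock [-60.8  47.8] r 0.531
plFarL [0.5632 0.2552 0.055 ] dock [29.3 48.5] r 0.618
plFarR [0.564 0.244 0.055] dock [27.7 37.4] r 0.615
gripS [0.4731 0.2331 0.09  ] dock [-63.4  45.5] r 0.527
```

```bash
cat >> h.py <<'E'
from scipy.spatial.transform import Rotation as Ro
def go(*goals):
    s=status.read_state();R=np.array(s['tool_rot']);p=np.array(s['eef_pos'])
    print('t',round(s['time'],2),np.round(p,4),'w',round(s['width'],4),'F',np.round(s['force'],1),'q',np.round(s['qpos'],2))
    for x,y,z,yaw in goals:
        a=np.radians(yaw);G=np.array([[np.cos(a),np.sin(a),0],[np.sin(a),-np.cos(a),0],[0,0,-1]])
        print(np.round(R.T@(np.array([x,y,z])-p)*100,2),np.round(Ro.from_matrix(R.T@G).as_rotvec(degrees=True),1))
th=np.radians(11.95);RD=np.array([[np.cos(th),-np.sin(th)],[np.sin(th),np.cos(th)]]);tD=np.array([.545,.204])
def dk(x,y):return RD@(np.array([x,y])/1e3)+tD
E
python3 -c "
from h import *
go((.43,-.2,.26,-78),(.469,.2295,.2,-78),(.469,.2295,.052,-78))"
```

```text
t 0.1 [ 0.2023 -0.6171  0.2305] w 0.0855 F [ 0.9 -0.6 -0.8] q [ 1.19  0.54 -0.    1.54  0.    1.07 -0.07]
[-32.54 -34.63  -2.9 ] [0.  0.1 6.2]
[-72.13 -51.72   3.16] [0.  0.1 6.2]
[-72.11 -51.72  17.96] [0.  0.1 6.2]
```

Request:
carry_out:
  targets:
    - [-32.5, -34.6, -2.9, 0, 0, 6.2, 100]
    - [-32.5, -34.6, -2.9, 0, 0, 6.2, 100]
    - [-32.5, -34.6, -2.9, 0, 0, 6.2, 100]
    - [-32.5, -34.6, -2.9, 0, 0, 6.2, 100]
    - [-32.5, -34.6, -2.9, 0, 0, 6.2, 100]
    - [-32.5, -34.6, -2.9, 0, 0, 6.2, 100]
    - [-32.5, -34.6, -2.9, 0, 0, 6.2, 100]
    - [-32.5, -34.6, -2.9, 0, 0, 6.2, 100]
    - [-32.5, -34.6, -2.9, 0, 0, 6.2, 100]
    - [-32.5, -34.6, -2.9, 0, 0, 6.2, 100]
    - [-32.5, -34.6, -2.9, 0, 0, 6.2, 80]
    - [-32.5, -34.6, -2.9, 0, 0, 6.2, 80]

```text
time: 1.1
eef_pos: [0.4324, -0.1952, 0.2606]
tool_rot: [[0.214, -0.977, 0.001], [-0.977, -0.214, 0.002], [-0.002, -0.002, -1.0]]
force: [0.4, -1.1, -0.7]
width: 0.0683
```

```bash
python3 -c "
from h import *
go((.469,.2295,.2,-78),(.469,.2295,.052,-78))"
```

```text
t 1.1 [ 0.4324 -0.1952  0.2606] w 0.0683 F [ 0.4 -1.1 -0.7] q [ 0.52  0.21 -0.22  1.95  0.05  0.99 -1.08]
[-40.7  -12.63   6.15] [-0.1  0.1  0.3]
[-40.68 -12.61  20.95] [-0.1  0.1  0.3]
```

Request:
carry_out:
  targets:
    - [-40.7, -12.6, 6.1, 0, 0, 0.3, 60]
    - [-40.7, -12.6, 6.1, 0, 0, 0.3, 60]
    - [-40.7, -12.6, 6.1, 0, 0, 0.3, 60]
    - [-40.7, -12.6, 6.1, 0, 0, 0.3, 60]
    - [-40.7, -12.6, 6.1, 0, 0, 0.3, 60]
    - [-40.7, -12.6, 6.1, 0, 0, 0.3, 60]
    - [-40.7, -12.6, 6.1, 0, 0, 0.3, 60]
    - [-40.7, -12.6, 6.1, 0, 0, 0.3, 60]
    - [-40.7, -12.6, 6.1, 0, 0, 0.3, 60]
    - [-40.7, -12.6, 6.1, 0, 0, 0.3, 60]
    - [-40.7, -12.6, 6.1, 0, 0, 0.3, 60]
    - [-40.7, -12.6, 6.1, 0, 0, 0.3, 60]

```text
time: 2.1
eef_pos: [0.4677, 0.2282, 0.1986]
tool_rot: [[0.209, -0.978, -0.001], [-0.978, -0.209, 0.002], [-0.003, 0.001, -1.0]]
force: [-0.6, -0.1, 0.2]
width: 0.051
```

```bash
python3 -c "
from h import *
im=read_camera('scene')[:,:,::-1];a=im[100:230,310:430]
im2=read_camera('top')[:,:,::-1];b=im2[165:295,190:310]
cv2.imwrite('pics/a1.png',cv2.resize(np.hstack([a,b]),None,fx=3.3,fy=3.3,interpolation=cv2.INTER_CUBIC))
go((.469,.2295,.15,-78),(.469,.2295,.052,-78))"
```

```text
t 2.2 [0.4686 0.2229 0.1988] w 0.0513 F [-0.  -0.7 -0.4] q [-0.18  0.39 -0.44  1.89  0.21  0.9  -2.08]
[-0.64 -0.18  4.88] [ 0.1 -0.  -0.3]
[-0.65 -0.19 14.68] [ 0.1 -0.  -0.3]
```

View pics/a1.png

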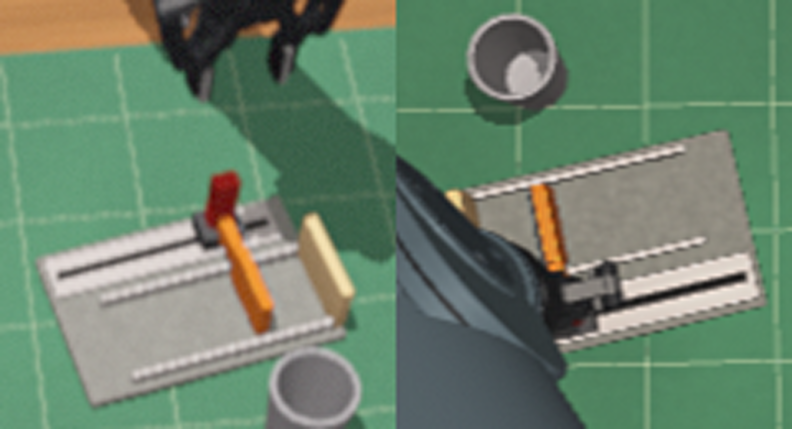

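The gripper is centred over the red grip (left panel 227,178) and open about 51 mm; the keeper is still near the wall. I'll descend and grasp.

Request:
carry_out:
  targets:
    - [-0.6, -0.2, 4.0, 0, 0, -0.3, 60]
    - [-0.6, -0.2, 8.0, 0, 0, -0.3, 60]
    - [-0.6, -0.2, 11.0, 0, 0, -0.3, 60]
    - [-0.6, -0.2, 13.0, 0, 0, -0.3, 60]
    - [-0.6, -0.2, 14.4, 0, 0, -0.3, 60]
    - [-0.6, -0.2, 14.4, 0, 0, -0.3, 60]
    - [-0.6, -0.2, 14.4, 0, 0, -0.3, 40]
    - [-0.6, -0.2, 14.4, 0, 0, -0.3, 10]
    - [-0.6, -0.2, 14.4, 0, 0, -0.3, 10]
    - [-0.6, -0.2, 14.4, 0, 0, -0.3, 10]
    - [-0.6, -0.2, 14.4, 0, 0, -0.3, 10]
    - [-0.6, -0.2, 14.4, 0, 0, -0.3, 10]

```text
time: 3.2
eef_pos: [0.4705, 0.2296, 0.0567]
tool_rot: [[0.207, -0.978, 0.002], [-0.978, -0.207, 0.0], [0.0, -0.002, -1.0]]
force: [-2.1, -0.9, 8.2]
width: 0.0211
```

```bash
python3 -c "
from h import *
go((.469,.2295,.055,-78));s=status.read_state();print(RD.T@(np.array(s['eef_pos'])[:2]-tD)*1e3)"
```

```text
t 3.2 [0.4705 0.2296 0.0567] w 0.0211 F [-2.1 -0.9  8.2] q [-0.27  0.62 -0.35  1.97  0.35  0.62 -2.21]
[-0.02  0.15  0.17] [-0.1 -0.  -0.1]
[-67.55173677  40.46111644]
```

Request:
carry_out:
  targets:
    - [1.0, 0, -0.1, 0, 0, 0, 10]
    - [2.5, 0, -0.1, 0, 0, 0, 10]
    - [4.0, 0, -0.1, 0, 0, 0, 10]
    - [5.5, 0, -0.1, 0, 0, 0, 10]
    - [7.0, 0, -0.1, 0, 0, 0, 10]
    - [8.5, 0, -0.1, 0, 0, 0, 10]
    - [9.8, 0, -0.1, 0, 0, 0, 10]
    - [10.5, 0, -0.1, 0, 0, 0, 10]
    - [10.8, 0, -0.1, 0, 0, 0, 10]
    - [11.0, 0, -0.1, 0, 0, 0, 10]
    - [11.0, 0, -0.1, 0, 0, 0, 10]

```text
time: 4.12
eef_pos: [0.4933, 0.122, 0.0568]
tool_rot: [[0.207, -0.978, 0.001], [-0.978, -0.207, 0.0], [0.0, -0.001, -1.0]]
force: [1.5, -1.0, 2.7]
width: 0.0211
```

Request:
carry_out:
  targets:
    - [0.1, 0, 0, 0, 0, 0, 10]
    - [0.2, 0, 0, 0, 0, 0, 10]
    - [0.3, 0, 0, 0, 0, 0, 10]
    - [0.3, 0, 0, 0, 0, 0, 10]

```text
time: 4.45
eef_pos: [0.4933, 0.1218, 0.0567]
tool_rot: [[0.209, -0.978, 0.001], [-0.978, -0.209, 0.003], [-0.003, -0.002, -1.0]]
force: [0.9, 7.1, 3.3]
width: 0.0213
```

Keeper hit its stop (7 N on -y): fully open. Release, lift, go to above the tin.

Request:
carry_out:
  targets:
    - [-0.2, 0, 0, 0, 0, 0, 10]
    - [-0.2, 0, 0, 0, 0, 0, 55]
    - [-0.2, 0, 0, 0, 0, 0, 55]
    - [-0.2, 0, 0, 0, 0, 0, 55]
    - [-0.2, 0, -2, 0, 0, 0, 55]
    - [-0.2, 0, -5, 0, 0, 0, 55]
    - [-0.2, 0, -9, 0, 0, 0, 55]
    - [-0.2, 0, -13, 0, 0, 0, 80]
    - [-0.2, 0, -15, 0, 0, 0, 90]
    - [-0.2, 0, -15, 0, 0, 0, 90]
    - [-0.2, 0, -15, 0, 0, 0, 90]

```text
time: 5.37
eef_pos: [0.493, 0.1205, 0.2069]
tool_rot: [[0.206, -0.978, 0.001], [-0.978, -0.206, -0.0], [0.001, -0.001, -1.0]]
force: [-0.7, 0.5, -0.5]
width: 0.0768
```

```bash
sed -i 's/\[.545,.204\]/[.5455,.2047]/' h.py; python3 -c "
from h import *
go((.5905,-.1055,.2,12))"
```

```text
t 5.37 [0.493  0.1205 0.2069] w 0.0768 F [-0.7  0.5 -0.5] q [ 0.05  0.36 -0.46  1.91  0.2   0.91 -1.88]
[24.12 -4.88  0.71] [ -0.   -0.1 -90.1]
```

Request:
carry_out:
  targets:
    - [24.1, -4.9, 0.7, 0, 0, -90.1, 100]
    - [24.1, -4.9, 0.7, 0, 0, -90.1, 100]
    - [24.1, -4.9, 0.7, 0, 0, -90.1, 100]
    - [24.1, -4.9, 0.7, 0, 0, -90.1, 100]
    - [24.1, -4.9, 0.7, 0, 0, -90.1, 100]
    - [24.1, -4.9, 0.7, 0, 0, -90.1, 100]
    - [24.1, -4.9, 0.7, 0, 0, -90.1, 100]
    - [24.1, -4.9, 0.7, 0, 0, -90.1, 100]
    - [24.1, -4.9, 0.7, 0, 0, -90.1, 100]
    - [24.1, -4.9, 0.7, 0, 0, -90.1, 100]
    - [24.1, -4.9, 0.7, 0, 0, -90.1, 100]
    - [24.1, -4.9, 0.7, 0, 0, -90.1, 100]

```text
time: 6.37
eef_pos: [0.589, -0.1047, 0.1967]
tool_rot: [[0.992, 0.124, -0.004], [0.124, -0.992, 0.001], [-0.004, -0.001, -1.0]]
force: [-0.3, 0.4, -0.5]
width: 0.0854
```

```bash
python3 -c "
from h import *
im=read_camera('scene')[:,:,::-1];cv2.imwrite('pics/a2s.png',im)
im2=read_camera('top')[:,:,::-1];a=im[110:240,170:290];b=im2[180:310,330:450]
cv2.imwrite('pics/a2.png',cv2.resize(np.hstack([a,b]),None,fx=3.3,fy=3.3,interpolation=cv2.INTER_CUBIC))
go((.5905,-.1055,.2,12))"
```

```text
t 6.47 [ 0.589  -0.1048  0.1968] w 0.0855 F [-0.5  0.7  0.4] q [ 0.59  0.59 -0.69  1.68  0.42  1.04 -0.12]
[ 0.14  0.09 -0.32] [-0.1  0.2 -5.2]
```

View pics/a2.png

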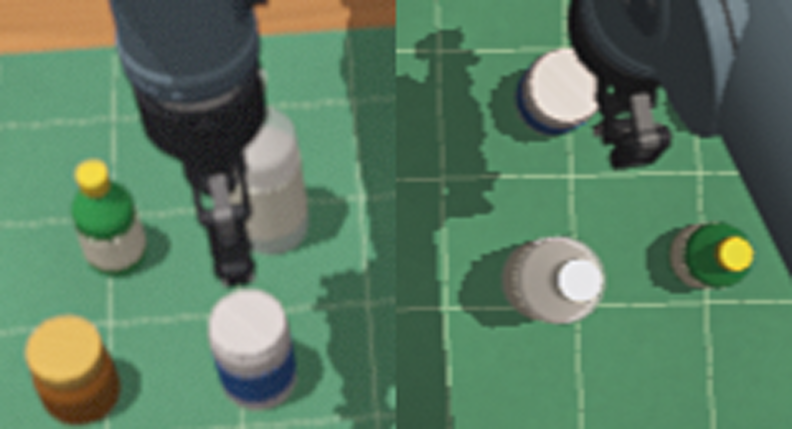

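Gripper hovers near the tin (scene panel: tips ≈(235,275), tin lid (250,325)). Check the projection of the TCP against what is seen.

```bash
python3 -c "
from h import *
for n in ('scene','top'):
  print(n,proj(n,[.589,-.105,.21]),proj(n,[.589,-.105,.197]), [proj(n,np.array([.589,-.105,.21])+k*.043*np.array([.992,.124,0])) for k in(-1,1)],'tin',proj(n,[.5905,-.1055,.085]))
"
```

```text
scene [237.6900905  177.35510532] [238.41500266 180.70237217] [array([234.85651504, 161.51729378]), array([240.64035055, 193.84510654])] tin [243.90954285 207.53508309]
top [389.31781915 197.32824043] [388.24067642 198.29561421] [array([392.79426278, 217.57157686]), array([385.88593174, 177.34435492])] tin [380.298639   204.96588689]
```

Request:
carry_out:
  targets:
    - [0.1, 0.1, 3.0, 0, 0, -5.2, 100]
    - [0.1, 0.1, 7.0, 0, 0, -5.2, 100]
    - [0.1, 0.1, 11.0, 0, 0, -5.2, 100]
    - [0.1, 0.1, 14.0, 0, 0, -5.2, 100]
    - [0.1, 0.1, 16.0, 0, 0, -5.2, 100]
    - [0.1, 0.1, 16.9, 0, 0, -5.2, 100]
    - [0.1, 0.1, 16.9, 0, 0, -5.2, 100]
    - [0.1, 0.1, 16.9, 0, 0, -5.2, 80]
    - [0.1, 0.1, 16.9, 0, 0, -5.2, 55]
    - [0.1, 0.1, 16.9, 0, 0, -5.2, 55]
    - [0.1, 0.1, 16.9, 0, 0, -5.2, 55]
    - [0.1, 0.1, 16.9, 0, 0, -5.2, 55]

```text
time: 7.47
eef_pos: [0.5928, -0.1059, 0.0321]
tool_rot: [[0.979, 0.206, 0.002], [0.206, -0.979, -0.001], [0.002, 0.001, -1.0]]
force: [-1.2, -0.6, 6.8]
width: 0.0568
```

```bash
python3 -c "
from h import *
go((.5905,-.1055,.028,12))"
```

```text
t 7.47 [ 0.5928 -0.1059  0.0321] w 0.0568 F [-1.2 -0.6  6.8] q [ 0.51  0.81 -0.58  1.75  0.61  0.76 -0.17]
[-0.22 -0.08  0.41] [ 0.1 -0.1 -0.1]
```

Request:
carry_out:
  targets:
    - [0, 0, -0.3, 0, 0, 0, 30]
    - [0, 0, -0.3, 0, 0, 0, 30]
    - [0, 0, -1.0, 0, 0, 0, 30]
    - [0, 0, -2.5, 0, 0, 0, 30]
    - [0, 0, -5, 0, 0, 0, 30]
    - [0, 0, -8, 0, 0, 0, 30]
    - [0, 0, -11, 0, 0, 0, 30]
    - [0, 0, -13, 0, 0, 0, 30]
    - [0, 0, -13, 0, 0, 0, 30]
    - [0, 0, -13, 0, 0, 0, 30]

```text
time: 8.3
eef_pos: [0.5925, -0.1057, 0.1621]
tool_rot: [[0.978, 0.207, 0.003], [0.207, -0.978, -0.001], [0.003, 0.001, -1.0]]
force: [-0.7, 0.5, -3.6]
width: 0.0561
```

```bash
python3 -c "
from h import *
go((*dk(0,64),.17,11.95),(*dk(0,64),.042,11.95))"
```

```text
t 8.3 [ 0.5925 -0.1057  0.1621] w 0.0561 F [-0.7  0.5 -3.6] q [ 0.59  0.63 -0.69  1.7   0.47  0.97 -0.07]
[  1.82 -37.74  -0.83] [ 0.1 -0.2 -0. ]
[  1.79 -37.75  11.97] [ 0.1 -0.2 -0. ]
```

Request:
carry_out:
  targets:
    - [0.2, -3.0, -0.8, 0, 0, 0, 30]
    - [0.5, -6.5, -0.8, 0, 0, 0, 30]
    - [0.7, -10, -0.8, 0, 0, 0, 30]
    - [0.9, -14, -0.8, 0, 0, 0, 30]
    - [1.1, -18, -0.8, 0, 0, 0, 30]
    - [1.3, -22, -0.8, 0, 0, 0, 30]
    - [1.5, -26, -0.8, 0, 0, 0, 30]
    - [1.6, -30, -0.8, 0, 0, 0, 30]
    - [1.8, -33.5, -0.8, 0, 0, 0, 30]
    - [1.8, -36, -0.8, 0, 0, 0, 30]
    - [1.8, -37.2, -0.8, 0, 0, 0, 30]
    - [1.8, -37.7, -0.8, 0, 0, 0, 30]

```text
time: 9.3
eef_pos: [0.5294, 0.2691, 0.1673]
tool_rot: [[0.978, 0.211, -0.002], [0.211, -0.978, 0.0], [-0.002, -0.001, -1.0]]
force: [0.3, 0.7, -2.7]
width: 0.0569
```

Request:
carry_out:
  targets:
    - [0, 0, 0, 0, 0, 0, 30]
    - [0, 0, 0, 0, 0, 0, 30]

```text
time: 9.47
eef_pos: [0.5318, 0.2647, 0.1675]
tool_rot: [[0.979, 0.205, -0.001], [0.205, -0.979, -0.002], [-0.001, 0.002, -1.0]]
force: [-0.2, -0.6, -3.8]
width: 0.0566
```

```bash
python3 -c "
from h import *
im=read_camera('scene')[:,:,::-1];a=im[100:230,310:430]
im2=read_camera('top')[:,:,::-1];b=im2[165:295,190:310]
cv2.imwrite('pics/a3.png',cv2.resize(np.hstack([a,b]),None,fx=3.3,fy=3.3,interpolation=cv2.INTER_CUBIC))
go((*dk(0,64),.042,11.95))"
```

```text
t 9.57 [0.5322 0.2643 0.1678] w 0.0565 F [ 0.1 -0.2 -3.5] q [-0.03  0.63 -0.72  1.71  0.48  0.99 -0.72]
[ 0.07 -0.31 12.58] [ 0.1  0.  -0.2]
```

View pics/a3.png

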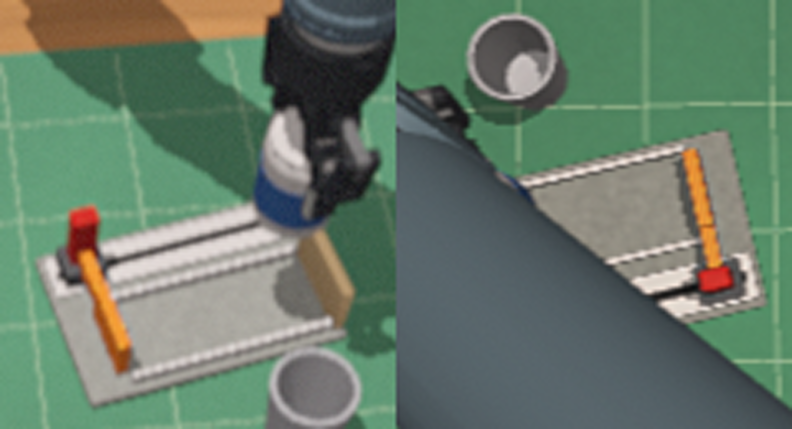

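The tin hangs upright over the wall end; keeper is at the open end. Refine the dock pose from this scene view's corners before setting down.

```bash
python3 -c "
from h import *
S=lambda p:(p[0]/3.3+310-.35,p[1]/3.3+100-.35)
T=lambda p:((p[0]-396)/3.3+190-.35,p[1]/3.3+165-.35)
loc=[(-95,-100),(45,-100),(45,110)]
for p,l in zip([(40,258),(95,406),(347,334)],loc):
  w=cast('scene',*S(p),.01)[:2];print('scene',l,RD.T@(w-tD)*1e3)
for p,l in zip([(726,131),(765,302)],[(45,-100),(-95,-100)]):
  w=cast('top',*T(p),.01)[:2];print('top',l,RD.T@(w-tD)*1e3)
w=cast('top',*T((715,279)),.09)[:2];print('grip top',RD.T@(w-tD)*1e3)
w=cast('scene',*S((84,215)),.09)[:2];print('grip sc',RD.T@(w-tD)*1e3)
"
```

```text
scene (-95, -100) [-93.25320504 -93.73804881]
scene (45, -100) [ 47.24724912 -95.96792618]
scene (45, 110) [ 45.57960902 111.76563504]
top (45, -100) [  41.85832192 -100.48771451]
top (-95, -100) [ -93.660227  -100.5353832]
grip top [-71.81049766 -71.97090966]
grip sc [-69.64896412 -68.31973406]
```

Request:
carry_out:
  targets:
    - [0.1, -0.3, 3.0, 0, 0, -0.2, 30]
    - [0.1, -0.3, 6.0, 0, 0, -0.2, 30]
    - [0.1, -0.3, 9.0, 0, 0, -0.2, 30]
    - [0.1, -0.3, 10.8, 0, 0, -0.2, 30]
    - [0.1, -0.3, 11.6, 0, 0, -0.2, 30]
    - [0.1, -0.3, 12.0, 0, 0, -0.2, 30]
    - [0.1, -0.3, 12.3, 0, 0, -0.2, 30]
    - [0.1, -0.3, 12.5, 0, 0, -0.2, 30]
    - [0.1, -0.3, 12.6, 0, 0, -0.2, 30]
    - [0.1, -0.3, 12.6, 0, 0, -0.2, 30]

```text
time: 10.4
eef_pos: [0.5323, 0.2704, 0.0431]
tool_rot: [[0.978, 0.21, 0.001], [0.21, -0.978, 0.001], [0.001, -0.0, -1.0]]
force: [0.1, -0.1, -2.5]
width: 0.0564
```

```bash
python3 -c "
from h import *
go((*dk(0,64),.042,11.95))"
```

```text
t 10.4 [0.5323 0.2704 0.0431] w 0.0564 F [ 0.1 -0.1 -2.5] q [-0.11  0.79 -0.61  1.76  0.62  0.79 -0.82]
[-0.07  0.3   0.11] [-0.  -0.1  0.2]
```

Request:
carry_out:
  targets:
    - [0, 0, 0.1, 0, 0, 0, 30]
    - [0, 0, 0.15, 0, 0, 0, 30]
    - [0, 0, 0.2, 0, 0, 0, 30]
    - [0, 0, 0.2, 0, 0, 0, 30]

```text
time: 10.73
eef_pos: [0.5323, 0.2705, 0.0421]
tool_rot: [[0.978, 0.21, 0.002], [0.21, -0.978, -0.0], [0.002, 0.0, -1.0]]
force: [-3.1, -3.1, 10.4]
width: 0.0563
```

Request:
carry_out:
  targets:
    - [0, 0, 0.05, 0, 0, 0, 60]
    - [0, 0, 0, 0, 0, 0, 75]
    - [0, 0, 0, 0, 0, 0, 85]
    - [0, 0, 0, 0, 0, 0, 92]
    - [0, 0, 0, 0, 0, 0, 92]
    - [0, 0, -1, 0, 0, 0, 92]
    - [0, 0, -3, 0, 0, 0, 92]
    - [0, 0, -6, 0, 0, 0, 92]
    - [0, 0, -9.5, 0, 0, 0, 92]
    - [0, 0, -13, 0, 0, 0, 92]
    - [0, 0, -16, 0, 0, 0, 92]
    - [0, 0, -18, 0, 0, 0, 92]

```text
time: 11.73
eef_pos: [0.5324, 0.2712, 0.2244]
tool_rot: [[0.978, 0.211, 0.003], [0.211, -0.978, 0.002], [0.004, -0.001, -1.0]]
force: [-0.6, 1.0, 0.1]
width: 0.0785
```

```bash
python3 -c "
from h import *
go((.464,-.2145,.24,12))"
```

```text
t 11.73 [0.5324 0.2712 0.2244] w 0.0785 F [-0.6  1.   0.1] q [-0.01  0.57 -0.76  1.66  0.43  1.09 -0.68]
[-16.91  46.03  -1.69] [-0.1 -0.2  0.2]
```

Request:
carry_out:
  targets:
    - [-16.9, 46.0, -3, 0, 0, 0, 100]
    - [-16.9, 46.0, -3, 0, 0, 0, 100]
    - [-16.9, 46.0, -3, 0, 0, 0, 100]
    - [-16.9, 46.0, -3, 0, 0, 0, 100]
    - [-16.9, 46.0, -3, 0, 0, 0, 100]
    - [-16.9, 46.0, -3, 0, 0, 0, 100]
    - [-16.9, 46.0, -3, 0, 0, 0, 100]
    - [-16.9, 46.0, -3, 0, 0, 0, 100]
    - [-16.9, 46.0, -3, 0, 0, 0, 100]
    - [-16.9, 46.0, -3, 0, 0, 0, 100]
    - [-16.9, 46.0, -3, 0, 0, 0, 100]
    - [-16.9, 46.0, -3, 0, 0, 0, 100]

```text
time: 12.73
eef_pos: [0.462, -0.2186, 0.2511]
tool_rot: [[0.978, 0.208, 0.0], [0.208, -0.978, -0.002], [-0.0, 0.002, -1.0]]
force: [1.4, -0.1, -1.1]
width: 0.0853
```

Request:
carry_out:
  targets:
    - [0, 0, 0, 0, 0, 0, 100]
    - [0, 0, 0, 0, 0, 0, 100]
    - [0, 0, 0, 0, 0, 0, 100]

```text
time: 12.98
eef_pos: [0.4633, -0.214, 0.2506]
tool_rot: [[0.977, 0.211, 0.0], [0.211, -0.977, 0.001], [0.001, -0.0, -1.0]]
force: [0.5, 1.3, -0.4]
width: 0.0854
```

```bash
python3 -c "
from h import *
im=read_camera('scene')[:,:,::-1];a=im[100:230,310:430]
b=im[110:240,170:290]
cv2.imwrite('pics/a4.png',cv2.resize(np.hstack([a,b]),None,fx=3.3,fy=3.3,interpolation=cv2.INTER_CUBIC))
go((.464,-.2145,.15,12),(.464,-.2145,.04,12))"
```

```text
t 13.03 [ 0.4635 -0.2134  0.2506] w 0.0853 F [0.3 0.5 0.5] q [ 0.93  0.36 -0.72  1.85  0.27  1.03  0.31]
[ 0.02  0.13 10.06] [-0.  -0.   0.3]
[1.000e-02 1.300e-01 2.106e+01] [-0.  -0.   0.3]
```

View pics/a4.png

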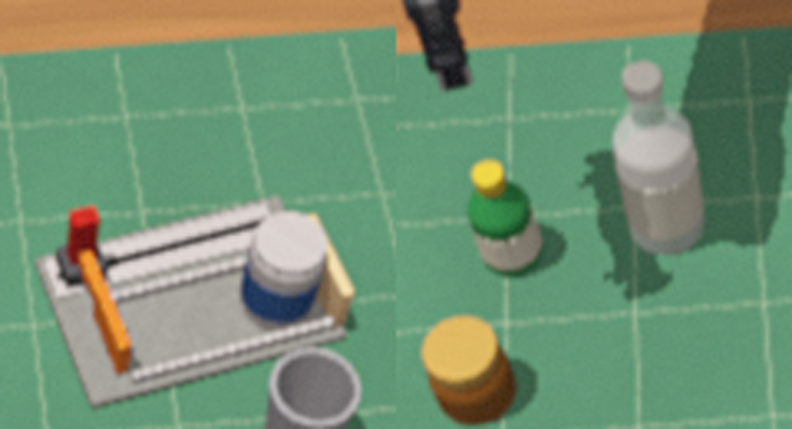

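Tin stands upright in the bay by the wall (285,265); the glue (500,220) is untouched, gripper above it. Descend and grasp.

Request:
carry_out:
  targets:
    - [0, 0.1, 4.0, 0, 0, 0, 100]
    - [0, 0.1, 8.0, 0, 0, 0, 100]
    - [0, 0.1, 12.0, 0, 0, 0, 100]
    - [0, 0.1, 15.0, 0, 0, 0, 100]
    - [0, 0.1, 18.0, 0, 0, 0, 100]
    - [0, 0.1, 20.0, 0, 0, 0, 100]
    - [0, 0.1, 20.9, 0, 0, 0, 100]
    - [0, 0.1, 20.9, 0, 0, 0, 85]
    - [0, 0.1, 20.9, 0, 0, 0, 65]
    - [0, 0.1, 20.9, 0, 0, 0, 45]
    - [0, 0.1, 20.9, 0, 0, 0, 30]
    - [0, 0.1, 20.9, 0, 0, 0, 30]

```text
time: 14.03
eef_pos: [0.465, -0.2162, 0.0433]
tool_rot: [[0.978, 0.21, 0.003], [0.21, -0.978, -0.001], [0.003, 0.002, -1.0]]
force: [-0.0, 0.9, 4.1]
width: 0.0457
```

Request:
carry_out:
  targets:
    - [0, 0, 0, 0, 0, 0, 30]
    - [0, 0, 0, 0, 0, 0, 30]
    - [0, 0, 0, 0, 0, 0, 30]

```text
time: 14.28
eef_pos: [0.465, -0.2163, 0.0433]
tool_rot: [[0.978, 0.21, 0.003], [0.21, -0.978, -0.001], [0.003, 0.002, -1.0]]
force: [0.1, 0.9, 6.0]
width: 0.0459
```

Request:
carry_out:
  targets:
    - [0, 0, -0.5, 0, 0, 0, 30]
    - [0, 0, -1.5, 0, 0, 0, 30]
    - [0, 0, -3, 0, 0, 0, 30]
    - [0, 0, -6, 0, 0, 0, 30]
    - [0, 0, -9, 0, 0, 0, 30]
    - [0, 0, -12, 0, 0, 0, 30]
    - [0, 0, -14.5, 0, 0, 0, 30]
    - [0, 0, -16, 0, 0, 0, 30]
    - [0, 0, -16, 0, 0, 0, 30]
    - [0, 0, -16, 0, 0, 0, 30]

```text
time: 15.12
eef_pos: [0.4634, -0.2164, 0.2022]
tool_rot: [[0.978, 0.21, 0.001], [0.21, -0.978, -0.001], [0.001, 0.002, -1.0]]
force: [-0.6, -1.2, -2.4]
width: 0.0459
```

```bash
python3 -c "
from h import *
go((.585,-.10,.2,11.95),(*dk(0,4),.2,11.95))"
```

```text
t 15.12 [ 0.4634 -0.2164  0.2022] w 0.0459 F [-0.6 -1.2 -2.4] q [ 0.91  0.43 -0.7   1.9   0.34  0.93  0.26]
[14.33 -8.83  0.22] [ 0.1 -0.1  0.2]
[ 16.86 -39.85   0.17] [ 0.1 -0.1  0.2]
```

Request:
carry_out:
  targets:
    - [3.0, -1.8, 0.1, 0, 0, 0, 30]
    - [6.0, -3.6, 0.2, 0, 0, 0, 30]
    - [9.0, -5.4, 0.2, 0, 0, 0, 30]
    - [12.0, -7.2, 0.2, 0, 0, 0, 30]
    - [14.0, -9.5, 0.2, 0, 0, 0, 30]
    - [15.0, -13.0, 0.2, 0, 0, 0, 30]
    - [15.3, -17.0, 0.2, 0, 0, 0, 30]
    - [15.6, -21.0, 0.2, 0, 0, 0, 30]
    - [15.9, -25.0, 0.2, 0, 0, 0, 30]
    - [16.2, -29.0, 0.2, 0, 0, 0, 30]
    - [16.5, -32.5, 0.2, 0, 0, 0, 30]
    - [16.8, -36.0, 0.2, 0, 0, 0, 30]

```text
time: 16.12
eef_pos: [0.5501, 0.1727, 0.1975]
tool_rot: [[0.977, 0.211, -0.003], [0.211, -0.977, -0.001], [-0.003, 0.0, -1.0]]
force: [-0.1, -0.1, -2.3]
width: 0.0457
```

Request:
carry_out:
  targets:
    - [0.05, -2.0, 0, 0, 0, 0, 30]
    - [0.1, -3.3, 0, 0, 0, 0, 30]
    - [0.1, -3.8, 0, 0, 0, 0, 30]
    - [0.1, -3.8, 0, 0, 0, 0, 30]
    - [0.1, -3.8, 0, 0, 0, 0, 30]
    - [0.1, -3.8, 0, 0, 0, 0, 30]

```text
time: 16.62
eef_pos: [0.5455, 0.206, 0.1987]
tool_rot: [[0.978, 0.207, -0.0], [0.207, -0.978, -0.002], [-0.001, 0.002, -1.0]]
force: [-0.3, 0.5, -2.0]
width: 0.0461
```

```bash
python3 -c "
from h import *
im=read_camera('scene')[:,:,::-1];a=im[80:230,300:430]
cv2.imwrite('pics/a5.png',cv2.resize(a,None,fx=4,fy=4,interpolation=cv2.INTER_CUBIC))
go((*dk(0,4),.0533,11.95))"
```

```text
t 16.67 [0.5456 0.2062 0.1989] w 0.046 F [ 0.4 -0.1 -2.2] q [ 0.08  0.56 -0.72  1.72  0.42  1.02 -0.58]
[-0.03 -0.27 14.56] [0.1 0.  0. ]
```

View pics/a5.png

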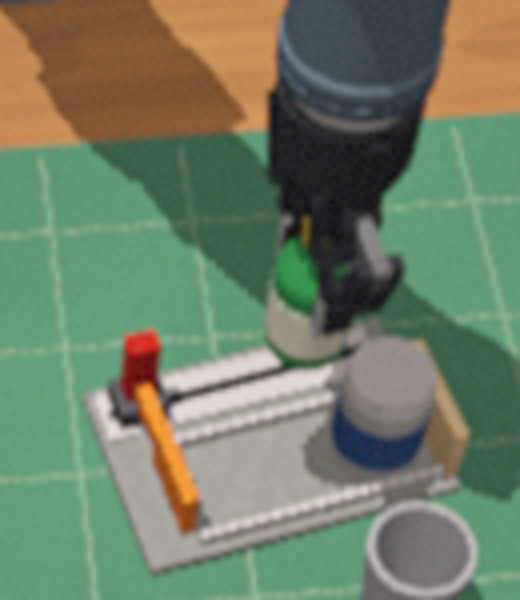

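Glue hangs upright over the bay (310,320), clear of the tin (385,405). Lower.

Request:
carry_out:
  targets:
    - [0, 0, 3.0, 0, 0, 0, 30]
    - [0, 0, 6.0, 0, 0, 0, 30]
    - [0, 0, 9.0, 0, 0, 0, 30]
    - [0, 0, 11.5, 0, 0, 0, 30]
    - [0, 0, 13.0, 0, 0, 0, 30]
    - [0, 0, 13.8, 0, 0, 0, 30]
    - [0, 0, 14.2, 0, 0, 0, 30]
    - [0, 0, 14.4, 0, 0, 0, 30]
    - [0, 0, 14.5, 0, 0, 0, 30]
    - [0, 0, 14.5, 0, 0, 0, 30]

```text
time: 17.5
eef_pos: [0.5457, 0.2089, 0.0553]
tool_rot: [[0.978, 0.21, 0.002], [0.21, -0.978, 0.001], [0.002, -0.0, -1.0]]
force: [-0.8, 0.1, -2.4]
width: 0.0462
```

Request:
carry_out:
  targets:
    - [0, 0, 0.1, 0, 0, 0, 30]
    - [0, 0, 0.15, 0, 0, 0, 30]
    - [0, 0, 0.15, 0, 0, 0, 30]

```text
time: 17.75
eef_pos: [0.5454, 0.2088, 0.0534]
tool_rot: [[0.978, 0.21, 0.001], [0.21, -0.978, 0.0], [0.001, -0.0, -1.0]]
force: [-0.5, -0.6, -0.5]
width: 0.0458
```

Request:
carry_out:
  targets:
    - [0, 0, 0.05, 0, 0, 0, 30]
    - [0, 0, 0.1, 0, 0, 0, 30]
    - [0, 0, 0.1, 0, 0, 0, 30]

```text
time: 18.0
eef_pos: [0.5455, 0.209, 0.0533]
tool_rot: [[0.978, 0.21, 0.001], [0.21, -0.978, -0.0], [0.001, 0.0, -1.0]]
force: [-2.6, -1.0, 10.0]
width: 0.0459
```

Contact. Release and lift.

Request:
carry_out:
  targets:
    - [0, 0, -0.05, 0, 0, 0, 55]
    - [0, 0, -0.1, 0, 0, 0, 75]
    - [0, 0, -0.1, 0, 0, 0, 85]
    - [0, 0, -0.1, 0, 0, 0, 92]
    - [0, 0, -0.1, 0, 0, 0, 92]
    - [0, 0, -1, 0, 0, 0, 92]
    - [0, 0, -3, 0, 0, 0, 92]
    - [0, 0, -6, 0, 0, 0, 92]
    - [0, 0, -9.5, 0, 0, 0, 92]
    - [0, 0, -13, 0, 0, 0, 92]
    - [0, 0, -15, 0, 0, 0, 92]
    - [0, 0, -15, 0, 0, 0, 92]

```text
time: 19.0
eef_pos: [0.5474, 0.2104, 0.2074]
tool_rot: [[0.978, 0.21, 0.008], [0.21, -0.978, 0.003], [0.008, -0.002, -1.0]]
force: [1.2, 0.3, 0.3]
width: 0.0784
```

```bash
python3 -c "
from h import *
go((.493,.1218,.2,-78.05))"
```

```text
t 19.0 [0.5474 0.2104 0.2074] w 0.0784 F [1.2 0.3 0.3] q [ 0.08  0.56 -0.72  1.71  0.42  1.03 -0.58]
[-7.18  7.52  0.67] [-0.4 -0.3 90.2]
```

Request:
carry_out:
  targets:
    - [-7.2, 7.5, 0, 0, 0, 90.2, 60]
    - [-7.2, 7.5, 0, 0, 0, 90.2, 60]
    - [-7.2, 7.5, 0, 0, 0, 90.2, 60]
    - [-7.2, 7.5, 0, 0, 0, 90.2, 60]
    - [-7.2, 7.5, 0, 0, 0, 90.2, 60]
    - [-7.2, 7.5, 0, 0, 0, 90.2, 60]
    - [-7.2, 7.5, 0, 0, 0, 90.2, 60]
    - [-7.2, 7.5, 0, 0, 0, 90.2, 60]
    - [-7.2, 7.5, 0, 0, 0, 90.2, 60]
    - [-7.2, 7.5, 0, 0, 0, 90.2, 60]
    - [-7.2, 7.5, 0, 0, 0, 90.2, 60]
    - [-7.2, 7.5, 0, 0, 0, 90.2, 60]

```text
time: 20.0
eef_pos: [0.4898, 0.12, 0.2015]
tool_rot: [[0.273, -0.962, -0.001], [-0.962, -0.273, -0.0], [-0.0, 0.001, -1.0]]
force: [0.1, -0.3, 0.4]
width: 0.0514
```

Request:
carry_out:
  targets:
    - [0, 0, 0, 0, 0, 6, 60]
    - [0, 0, 0, 0, 0, 6, 60]
    - [0, 0, 0, 0, 0, 6, 60]

```text
time: 20.25
eef_pos: [0.49, 0.1202, 0.2016]
tool_rot: [[0.18, -0.984, -0.0], [-0.984, -0.18, -0.0], [0.0, 0.001, -1.0]]
force: [0.1, 0.1, -0.5]
width: 0.0512
```

```bash
python3 -c "
from h import *
go((.493,.1218,.057,-78.05))"
```

```text
t 20.25 [0.49   0.1202 0.2016] w 0.0512 F [ 0.1  0.1 -0.5] q [ 0.01  0.36 -0.41  1.93  0.18  0.89 -1.89]
[-0.11 -0.33 14.46] [ 0.  -0.  -1.6]
```

Request:
carry_out:
  targets:
    - [-0.1, -0.3, 4.0, 0, 0, -1.6, 60]
    - [-0.1, -0.3, 8.0, 0, 0, -1.6, 60]
    - [-0.1, -0.3, 11.0, 0, 0, -1.6, 60]
    - [-0.1, -0.3, 13.0, 0, 0, -1.6, 60]
    - [-0.1, -0.3, 14.2, 0, 0, -1.6, 60]
    - [-0.1, -0.3, 14.2, 0, 0, -1.6, 60]
    - [-0.1, -0.3, 14.2, 0, 0, -1.6, 40]
    - [-0.1, -0.3, 14.2, 0, 0, -1.6, 10]
    - [-0.1, -0.3, 14.2, 0, 0, -1.6, 10]
    - [-0.1, -0.3, 14.2, 0, 0, -1.6, 10]
    - [-0.1, -0.3, 14.2, 0, 0, -1.6, 10]
    - [-0.1, -0.3, 14.2, 0, 0, -1.6, 10]

```text
time: 21.25
eef_pos: [0.4943, 0.1221, 0.0613]
tool_rot: [[0.205, -0.979, 0.003], [-0.979, -0.205, 0.001], [-0.0, -0.003, -1.0]]
force: [-0.9, 0.5, 7.0]
width: 0.0213
```

```bash
python3 -c "
from h import *
go((.493,.1218,.057,-78.05))
im=read_camera('scene')[:,:,::-1];a=im[80:230,300:430]
cv2.imwrite('pics/a6.png',cv2.resize(a,None,fx=4,fy=4,interpolation=cv2.INTER_CUBIC))"
```

```text
t 21.25 [0.4943 0.1221 0.0613] w 0.0213 F [-0.9  0.5  7. ] q [-0.07  0.59 -0.33  2.    0.33  0.6  -1.98]
[0.   0.13 0.43] [-0.2  0.  -0.1]
```

View pics/a6.png

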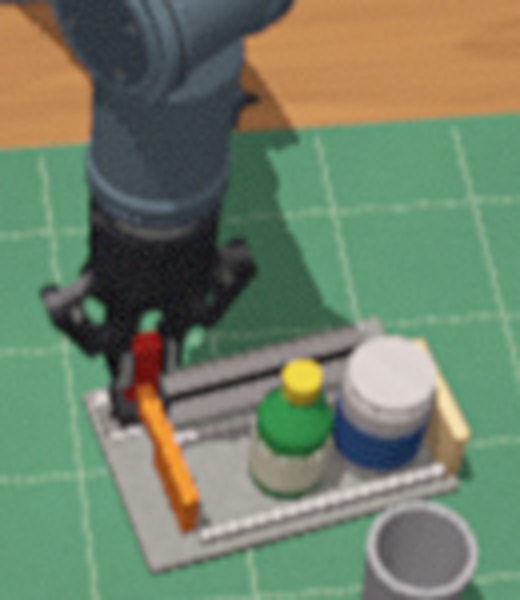

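Bottle (290,430) and tin (385,405) stand upright, both free; the gripper holds the red grip. Slide the keeper in.

Request:
carry_out:
  targets:
    - [-1.0, 0, 0, 0, 0, 0, 10]
    - [-2.2, 0, 0, 0, 0, 0, 10]
    - [-3.2, 0, 0, 0, 0, 0, 10]
    - [-3.8, 0, 0, 0, 0, 0, 10]
    - [-4.2, 0, 0, 0, 0, 0, 10]
    - [-4.5, 0, 0, 0, 0, 0, 10]
    - [-4.8, 0, 0, 0, 0, 0, 10]
    - [-5.1, 0, 0, 0, 0, 0, 10]
    - [-5.3, 0, 0, 0, 0, 0, 10]
    - [-5.5, 0, 0, 0, 0, 0, 10]
    - [-5.6, 0, 0, 0, 0, 0, 10]
    - [-5.6, 0, 0, 0, 0, 0, 10]

```text
time: 22.3
eef_pos: [0.4829, 0.1758, 0.0613]
tool_rot: [[0.204, -0.979, 0.002], [-0.979, -0.204, -0.001], [0.001, -0.002, -1.0]]
force: [-1.7, -4.1, 8.6]
width: 0.0211
```

Request:
carry_out:
  targets:
    - [-0.1, 0, 0, 0, 0, 0, 10]
    - [-0.2, 0, 0, 0, 0, 0, 10]
    - [-0.3, 0, 0, 0, 0, 0, 10]
    - [-0.3, 0, 0, 0, 0, 0, 10]

```text
time: 22.63
eef_pos: [0.4824, 0.178, 0.0613]
tool_rot: [[0.204, -0.979, 0.002], [-0.979, -0.204, -0.002], [0.002, -0.002, -1.0]]
force: [-0.4, -4.4, 10.4]
width: 0.021
```

Request:
carry_out:
  targets:
    - [-0.1, 0, 0, 0, 0, 0, 10]
    - [-0.2, 0, 0, 0, 0, 0, 10]
    - [-0.2, 0, 0, 0, 0, 0, 10]

```text
time: 22.88
eef_pos: [0.482, 0.1798, 0.0613]
tool_rot: [[0.203, -0.979, 0.002], [-0.979, -0.203, -0.002], [0.002, -0.002, -1.0]]
force: [-0.7, -4.7, 10.4]
width: 0.0209
```

Request:
carry_out:
  targets:
    - [-0.1, 0, 0, 0, 0, 0, 10]
    - [-0.2, 0, 0, 0, 0, 0, 10]
    - [-0.2, 0, 0, 0, 0, 0, 10]

```text
time: 23.13
eef_pos: [0.4818, 0.1806, 0.0613]
tool_rot: [[0.203, -0.979, 0.002], [-0.979, -0.203, -0.003], [0.004, -0.002, -1.0]]
force: [0.0, -7.9, 10.9]
width: 0.0211
```

Request:
carry_out:
  targets:
    - [-0.1, 0, 0, 0, 0, 0, 10]
    - [-0.2, 0, 0, 0, 0, 0, 10]
    - [-0.2, 0, 0, 0, 0, 0, 10]

```text
time: 23.38
eef_pos: [0.4818, 0.1808, 0.0613]
tool_rot: [[0.201, -0.98, 0.002], [-0.979, -0.201, -0.006], [0.006, -0.001, -1.0]]
force: [0.3, -13.2, 13.3]
width: 0.021
```

Keeper has stopped (60 mm travel, 13 N). Release with forward bias and lift.

Request:
carry_out:
  targets:
    - [0.1, 0, 0, 0, 0, 0, 10]
    - [0.1, 0, 0, 0, 0, 0, 25]
    - [0.1, 0, 0, 0, 0, 0, 40]
    - [0.1, 0, 0, 0, 0, 0, 55]
    - [0.3, 0, 0, 0, 0, 0, 55]
    - [0.3, 0, -1.5, 0, 0, 0, 55]
    - [0.3, 0, -4, 0, 0, 0, 55]
    - [0.3, 0, -8, 0, 0, 0, 55]
    - [0.3, 0, -12, 0, 0, 0, 55]
    - [0.3, 0, -16, 0, 0, 0, 55]
    - [0.3, 0, -16, 0, 0, 0, 55]

```text
time: 24.3
eef_pos: [0.4843, 0.1849, 0.2273]
tool_rot: [[0.205, -0.979, 0.012], [-0.979, -0.205, 0.005], [-0.002, -0.012, -1.0]]
force: [1.6, 0.3, 0.2]
width: 0.0468
```

Request:
carry_out:
  targets:
    - [10, 12, -4, 0, 0, 0, 55]
    - [10, 12, -4, 0, 0, 0, 55]
    - [10, 12, -4, 0, 0, 0, 55]
    - [10, 12, -4, 0, 0, 0, 55]
    - [10, 12, -4, 0, 0, 0, 55]
    - [10, 12, -4, 0, 0, 0, 55]

```text
time: 24.8
eef_pos: [0.3829, 0.0587, 0.2603]
tool_rot: [[0.202, -0.979, 0.002], [-0.979, -0.202, -0.001], [0.001, -0.001, -1.0]]
force: [0.3, 0.4, -0.1]
width: 0.047
```

```bash
python3 -c "
from h import *
go((.493,.1218,.057,-78.05))
im=read_camera('scene')[:,:,::-1];a=im[100:230,310:430]
cv2.imwrite('pics/fs.png',im)
im2=read_camera('top')[:,:,::-1];b=im2[165:295,190:310]
cv2.imwrite('pics/ft.png',im2)
cv2.imwrite('pics/a7.png',cv2.resize(np.hstack([a,b]),None,fx=3.3,fy=3.3,interpolation=cv2.INTER_CUBIC))"
```

```text
t 24.8 [0.3829 0.0587 0.2603] w 0.047 F [ 0.3  0.4 -0.1] q [ 0.13  0.06 -0.41  2.13  0.03  0.96 -1.66]
[ -3.98 -12.03  20.35] [-0.1 -0.1 -0.3]
```

View pics/a7.png

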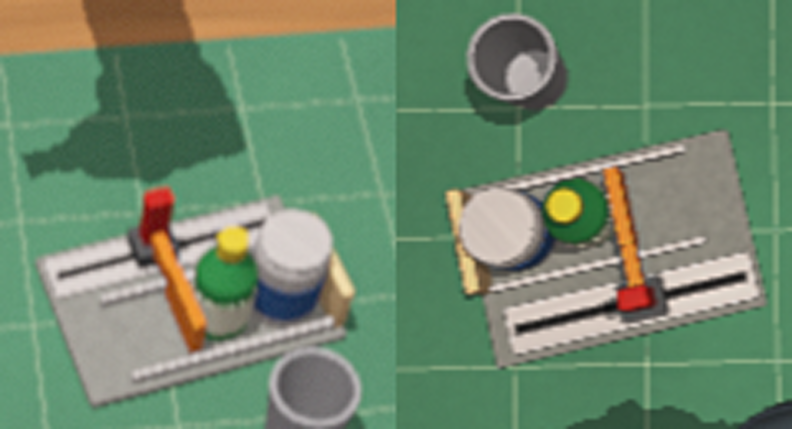

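```bash
python3 -c "
from h import *
for n in('scene','top'):
  im=cv2.imread('pics/f%s.png'%n[0]);h=cv2.cvtColor(im,cv2.COLOR_BGR2HSV)
  print(n,[b for b in blobs(h,(0,180,60),(6,255,255)) if 150<b[2][0]<480])
T=lambda p:((p[0]-396)/3.3+190-.35,p[1]/3.3+165-.35)
w=cast('top',*T((635,297)),.09)[:2];print('grip',RD.T@(w-tD)*1e3)
for k,p,z in[('plate wallside far corner',(605,170),.055),('cap',(564,205),.12),('tin',(497,227),.095)]:
  w=cast('top',*T(p),z)[:2];print(k,RD.T@(w-tD)*1e3)
go((*dk(-70,-45),.2,-78.05),(*dk(-70,-45),.06,-78.05))
"
```

```text
scene [(np.int32(86), [353, 158, 9, 16], [356.8, 163.9])]
top [(np.int32(65), [257, 252, 11, 7], [261.9, 255.0])]
grip [-71.26427083 -14.27832143]
plate wallside far corner [26.87246911 -8.23363198]
cap [ 0.10639411 16.4865546 ]
tin [-1.22351499 69.51437233]
t 24.9 [0.3838 0.0606 0.26  ] w 0.0471 F [ 0.4 -0.9 -0.1] q [ 0.13  0.06 -0.41  2.12  0.03  0.96 -1.67]
[ -6.28 -11.78   6.01] [-0.1  0.  -0.1]
[ -6.27 -11.77  20.01] [-0.1  0.  -0.1]
```

Row looks closed up: plate against glue, glue against tin, tin at the wall, all upright. The image reads 58±2 mm of keeper travel and the arm 60, so I'll do a confirming nudge with shut fingers from behind.

Request:
carry_out:
  targets:
    - [-6.3, -11.8, 3, 0, 0, 0, 0]
    - [-6.3, -11.8, 4, 0, 0, 0, 0]
    - [-6.3, -11.8, 6, 0, 0, 0, 0]
    - [-6.3, -11.8, 6, 0, 0, 0, 0]
    - [-6.3, -11.8, 6, 0, 0, 0, 0]
    - [-6.3, -11.8, 9, 0, 0, 0, 0]
    - [-6.3, -11.8, 13, 0, 0, 0, 0]
    - [-6.3, -11.8, 16.5, 0, 0, 0, 0]
    - [-6.3, -11.8, 19, 0, 0, 0, 0]
    - [-6.3, -11.8, 20, 0, 0, 0, 0]
    - [-6.3, -11.8, 20, 0, 0, 0, 0]
    - [-6.3, -11.8, 20, 0, 0, 0, 0]

```text
time: 25.9
eef_pos: [0.4863, 0.1464, 0.0603]
tool_rot: [[0.205, -0.979, 0.0], [-0.979, -0.205, 0.0], [-0.0, -0.0, -1.0]]
force: [0.2, -0.3, 1.2]
width: 0.0001
```

Request:
carry_out:
  targets:
    - [-0.2, 0, 0, 0, 0, 0, 0]
    - [-0.4, 0, 0, 0, 0, 0, 0]
    - [-0.6, 0, 0, 0, 0, 0, 0]
    - [-0.7, 0, 0, 0, 0, 0, 0]
    - [-0.8, 0, 0, 0, 0, 0, 0]
    - [-0.8, 0, 0, 0, 0, 0, 0]

```text
time: 26.4
eef_pos: [0.4845, 0.1538, 0.0601]
tool_rot: [[0.205, -0.979, 0.001], [-0.979, -0.205, 0.0], [-0.0, -0.001, -1.0]]
force: [0.8, -0.1, 0.4]
width: -0.0001
```

Request:
carry_out:
  targets:
    - [-0.1, 0, 0, 0, 0, 0, 0]
    - [-0.2, 0, 0, 0, 0, 0, 0]
    - [-0.2, 0, 0, 0, 0, 0, 0]

```text
time: 26.65
eef_pos: [0.484, 0.1554, 0.0597]
tool_rot: [[0.204, -0.979, -0.0], [-0.979, -0.204, -0.0], [0.0, 0.0, -1.0]]
force: [-0.1, -0.6, 0.1]
width: -0.0001
```

Request:
carry_out:
  targets:
    - [-0.1, 0, 0, 0, 0, 0, 0]
    - [-0.2, 0, 0, 0, 0, 0, 0]
    - [-0.2, 0, 0, 0, 0, 0, 0]

```text
time: 26.9
eef_pos: [0.4839, 0.1556, 0.0597]
tool_rot: [[0.203, -0.979, -0.0], [-0.979, -0.203, -0.002], [0.002, 0.001, -1.0]]
force: [1.8, -5.1, 2.0]
width: -0.0003
```

Request:
carry_out:
  targets:
    - [-0.1, 0, 0, 0, 0, 0, 0]
    - [-0.2, 0, 0, 0, 0, 0, 0]
    - [-0.2, 0, 0, 0, 0, 0, 0]

```text
time: 27.15
eef_pos: [0.4838, 0.1557, 0.0597]
tool_rot: [[0.202, -0.979, -0.0], [-0.979, -0.202, -0.005], [0.004, 0.001, -1.0]]
force: [2.4, -9.3, 3.1]
width: 0.0001
```

Stiff at 9 N with 0.1–0.2 mm motion: snug. Retreat.

Request:
carry_out:
  targets:
    - [0.8, 0, 0, 0, 0, 0, 0]
    - [1.5, 0, 0, 0, 0, 0, 0]
    - [1.5, 0, -3, 0, 0, 0, 0]
    - [1.5, 0, -7, 0, 0, 0, 0]
    - [1.5, 0, -11, 0, 0, 0, 0]
    - [1.5, 0, -15, 0, 0, 0, 0]
    - [4, 4, -18, 0, 0, 0, 0]
    - [6, 7, -20, 0, 0, 0, 0]
    - [8, 10, -20, 0, 0, 0, 0]
    - [8, 10, -20, 0, 0, 0, 0]
    - [8, 10, -20, 0, 0, 0, 0]
    - [8, 10, -20, 0, 0, 0, 0]

```text
time: 28.15
eef_pos: [0.4019, 0.0607, 0.2599]
tool_rot: [[0.204, -0.979, 0.001], [-0.979, -0.204, 0.0], [-0.0, -0.001, -1.0]]
force: [-0.0, 0.0, -0.6]
width: -0.0004
```

```bash
python3 -c "
from h import *
im=read_camera('scene')[:,:,::-1];cv2.imwrite('pics/end.png',im);o=cv2.imread('pics/fs.png')
h=cv2.cvtColor(im,cv2.COLOR_BGR2HSV);print([b for b in blobs(h,(0,180,60),(6,255,255)) if 150<b[2][0]<480])
print(status.read_state()['force'])"
```

```text
[(np.int32(97), [353, 157, 9, 17], [356.9, 163.6])]
[ 0.55934589 -0.17694001  0.10310567]
```

View pics/end.png

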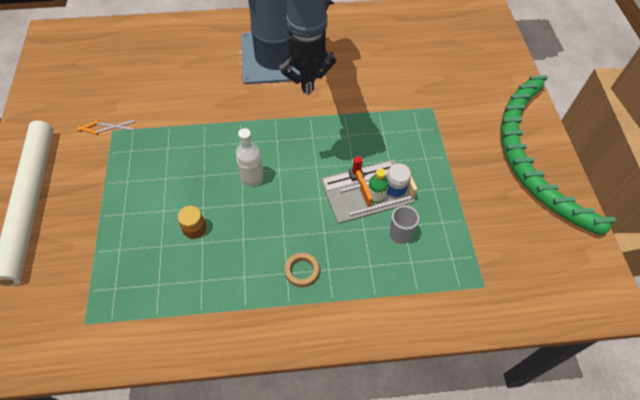

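The bottle and tin stand upright in the closed row (380,185)/(398,180). The water bottle, jar, cup and tape are where they began, and the robot is clear.

```bash
python3 -c "
from rig import job
print(job.hand_in())"
```

```text
the job is handed in; nothing more can be done
None
```

The bottle and the tin are both standing upright in the bay with the keeper closed up against them, and the job is handed in at about 28 s. I slid the keeper open to its stop, set the tin down by the end wall and then the glue bottle next to it. With both let go, I closed the keeper and moved the arm clear.

**Last checks:**
- **Snugness:** a nudge from behind with shut fingers met about 9 N and moved the keeper only 0.1–0.2 mm.
- **Scene:** the final picture shows both items upright and the water bottle, jar, cup and tape roll in their starting places.
- **Disagreement:** I measured the keeper's closing travel as about 60 mm from the arm and about 58 mm from the top camera. That gap is within the camera's error, and the nudge test showed no slack.

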